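Hang the shaving caddy on the mirrored cabinet

ROBOT

A 7-joint arm with a two-finger parallel gripper is mounted at the origin on the work surface. World frame = base frame: x ahead of the robot, y to its left, z up, the work surface at z = 0. Lengths are in m, angles in degrees, forces in N, time in s.
With the tool pointing down it reaches from about 0.4 to 0.875 m from the base axis. Payload 4.4 kg.
Tool frame: the origin (TCP) lies between the finger pads; the fingertips stand 11 mm ahead of it and the grasp point (between the pads) lies 8 mm behind it (manip.nose_length is the distance from the TCP to the fingertips, in m); z points along the fingers, y is the line along which they close (so a half turn about z gives the same grasp; the last joint's range is limited). The gripper opens to 85 mm and grips with 20 to 120 N. Pads are 22 mm wide; open, the fingers measure 114 mm over their backs; the gripper's body (76 mm by 85 mm) begins 54 mm behind the grasp point. The pads swing forward as they close: fully open they stand 13 mm farther back than shut.
Start: joints at [-79.515, 36.005, 2.206, 86.941, -1.547, 57.084, -1.146], TCP at [0.16, 0.63, 0.242] pointing down, gripper open.
Joint ranges: [-175.42, 175.42], [-21.48, 121.26], [-71.46, 75.88], [10.55, 141.38], [-63.04, 243.04], [13.31, 113.54], [-168.57, 168.57]. Speed limits (degrees/s): [147.25, 147.25, 180, 180, 180, 180, 180].

INTERFACE

Orientations are given as a 3x3 rotation matrix whose columns are the frame's x, y, z axes.
In Python, from bench import manip gives the robot as it stands. The module is installed in compiled form; this text tells all that it offers.
- The arm moves only by the shell command python3 -m jog 'ROWS' [FORCE]. ROWS is JSON, a list of rows, each an object of numbers: "grip": the opening, from 0 (shut) to 1 (fully open); "tx", "ty", "tz": the shift along the world's x, y, z scaled (see below); "rx", "ry", "rz": the turn, a rotation vector about the world's x, y, z scaled (see below). A call has exactly 5 rows; each row shifts and turns the commanded pose from where the row before left it; what a row does not reach is not made up. The controller multiplies each number of a shift by 1 m and each number of a turn by 1.5 rad. A row lasts 1/8 s, in which the tool goes at most 62.5 mm and 10.7 degrees, less where a joint would pass 70% of its speed; a pose out of reach is approached as far as the arm can. A call with a number of a shift or a turn outside -1 to 1 is refused whole. A call with a gripper value outside its range is refused whole. The fingers move at their own pace and stop on an object; FORCE is the grip in N (left out, the last holds). Time passes only in rows, so rows that do not move let the fingers close, or fill a call up. It gives the time, the measured TCP pose, the force, the opening and the grip force at its end, in the units of the state.
- manip.state(): the state, without advancing time (a new reading comes with each control period).
- manip.snapshot(name): name is "scene" or "top" or "wrist"; returns (picture, depth): 420x560x3 uint8, blue, green, red; 420x560 float32, m along the optical axis (not along the pixel's ray), 0 where there is no reading.
- manip.camera_model(name): a dict with "camera_matrix" (3x3 intrinsics, pixels), "extrinsics" (4x4, takes a point from camera to world coordinates). Camera axes: x right, y down, z forward; pixel columns grow to the right and rows downward; lengths in m; the calibration is good to about 2 mm. A picture is of the moment at which its call begins: read the wrist's pose just before it. camera_model takes no time and is no camera call; for the wrist camera it gives the pose at the moment of the call.
- manip.close_job(): hands the job in; it is judged then, once.
The state is a dict: "time": time; "joint_pos": joint angles; "qvel": joint speeds; "joint_efforts": joint torques, N m; "tcp_pos": TCP position; "tool_rot": TCP orientation; "force": force on the tool from outside, world axes, zero at the start; "torque": the same for the moment, N m; "grip_width": opening from 0.0 (shut) to 1.0 (fully open); "gripper_force": force on a finger pad.
Only numpy, scipy, OpenCV 4.12 (cv2) and the standard library are available. Lean on these libraries where they do the work, as an engineer would, in place of code of your own. Each camera call takes 0.05 s, during which the arm holds its last target. There are 200 camera calls.

TASK

Clear the counter after a shave: lay the black trimmer and its clear guard comb in the caddy where it stands, then hang the loaded caddy by its handle on the wire hook of the mirrored cabinet door, and leave that door fully shut with the caddy hanging upright and still. Set things down rather than dropping them, and leave the cup, the hand mirror and the soap bottle where they are.

Things in the scene. Friction and masses are not known exactly. Their poses are not given: they have to be found in the camera images.
- caddy: Teal open tray, outside 110 (x) x 250 (y) x 45 (z) mm, walls and floor 4 mm, 300 g. Origin: centre of the underside, z up. A dark steel handle arch stands on its back (+x) wall (see caddy_bar). Two rubber stand-offs at y = +-90 mm, 14 mm up, reach 22 mm out behind the back wall; when hung up, with the back towards the door, they lean on it.
- caddy_bar (a point): Middle of the handle's top bar (round, 8 mm, along y): 52 mm in +x, 81 mm up from the caddy's origin; same axes. Two flat upright legs (10 mm in x, 6 mm in y), 85 mm high, carry it: 58 mm over their outer faces, 46 mm between. Between them the back wall is only 15 mm high: the opening under the bar is 62 mm high. The legs can be squeezed from outside, from above.
- trimmer: Matte black beard trimmer, 145 (x) x 38 (y) x 34 (z) mm, steel blade at the +x end, 170 g, lying on the counter. Origin: centre of the underside.
- comb: Clear guard comb, 62 (x) x 40 (y) x 24 (z) mm, teeth towards +x, 30 g, lying on the counter. Origin: centre of the underside.
- hook (a point): Hook of two brass wires (6 mm, 26 mm wide over both) over the middle of the door's top edge; moves with the door. Origin: where the handle bar's centre comes to rest, 28 mm out from the mirror face, 18 mm below the door's top. +x into the door, -x out, y along the door, z up. Its floor is 4 mm below the origin and flat from 16 mm on the door side to 7 mm on the outer..
- hook_lip (a point): Top of the hook's flared outer lip: 14 mm further out than the hook's origin and 17 mm above it; the lip's inner face is 7 mm out from the origin. The bar comes in over this lip from the front, then goes down; on the door side the wires slope up to the mirror face. Axes as the hook's.
- cabinet_door (a joint): Angle of the mirrored door, 0 = shut, grows as it opens (half open at the start); stiff enough to stay where it is left.
- door_hinge (a point): On the door's vertical hinge line, at its top edge, in the plane of the mirror face. Door 270 mm wide, 270 high, 12 thick, its top 275 mm above the counter. +x into the door, -x out from the mirror face, y along the door (free edge at y = -270 mm), z up. The cabinet behind is 268 mm high, 120 deep.
- door_edge (a point): Upper corner of the door's free edge, in the plane of the mirror face; axes as door_hinge.
- cup: Grey ceramic cup, 76 mm across, 95 mm high. Origin: centre of the underside. Leave it alone.
- round_mirror: Round steel hand mirror lying flat, disc of 120 mm centred 45 mm in +x from the origin, handle along -x, 12 mm thick, 215 mm long. Leave it alone.
- soap: Amber soap bottle, 60 mm across, 160 mm high. Origin: centre of the underside. Leave it alone.

How it is judged (in metres and radians):
On the way, in this order (a step that is already met when the one before it is completed fails the run):
1. trimmer and guard comb both lie in the caddy while it stands on the counter (x of trimmer in the frame of caddy between -0.05 and 0.05 m and y of trimmer in the frame of caddy between -0.12 and 0.12 m and z of trimmer in the frame of caddy between -0.005 and 0.04 m and x of comb in the frame of caddy between -0.05 and 0.05 m and y of comb in the frame of caddy between -0.12 and 0.12 m and z of comb in the frame of caddy between -0.005 and 0.04 m and height (world z) of caddy below 0.015 m and angle between caddy's own z axis and vertical below 0.15 rad), for 0.2 s.
2. the caddy, still loaded, is on the hook by its handle bar (x of caddy_bar in the frame of hook between -0.013 and 0.013 m and y of caddy_bar in the frame of hook between -0.02 and 0.02 m and z of caddy_bar in the frame of hook between -0.008 and 0.012 m and angle between caddy's own z axis and vertical below 0.3 rad and x of trimmer in the frame of caddy between -0.05 and 0.05 m and y of trimmer in the frame of caddy between -0.12 and 0.12 m and z of trimmer in the frame of caddy between -0.005 and 0.04 m and x of comb in the frame of caddy between -0.05 and 0.05 m and y of comb in the frame of caddy between -0.12 and 0.12 m and z of comb in the frame of caddy between -0.005 and 0.04 m), for 0.2 s.
At the end, for the whole second after the job is handed in: The caddy hangs upright (0.3 rad) from the hook, bar centre within 13 mm out, 20 mm along and 12 mm up (8 mm down) of the hook's origin; trimmer and comb lie in the tray (origins within its walls, under 40 mm above its underside); door shut to 0.07 rad; all at rest (all of step 2 and linear speed of each of caddy, trimmer, comb below 0.05 m/s and value of joint cabinet_door below 0.07 rad); the robot touches nothing.
It fails at once if trimmer, guard comb or caddy is let fall freely by more than about 5 cm (over 1 m/s while not held) ((linear speed of trimmer above 1 m/s and contact force between anything else and trimmer below 0.05 N) or (linear speed of comb above 1 m/s and contact force between anything else and comb below 0.05 N) or (linear speed of caddy above 1 m/s and contact force between anything else and caddy below 0.05 N)).
It fails at once if the grey cup is moved by more than 3 cm or knocked over (distance of cup from where it was at the start of the episode above 0.03 m or angle between cup's own z axis and vertical above 0.5 rad).
It fails at once if the hand mirror is moved by more than 3 cm or knocked over (distance of round_mirror from where it was at the start of the episode above 0.03 m or angle between round_mirror's own z axis and vertical above 0.5 rad).
It fails at once if the soap bottle is moved by more than 3 cm or knocked over (distance of soap from where it was at the start of the episode above 0.03 m or angle between soap's own z axis and vertical above 0.5 rad).
It also fails if it takes over 72 s, if anything falls off the work surface, if the arm or the gripper's body presses on something with over 40 N, if the wrist force passes 120 N, or if a joint passes its speed limit or range.

## Working session

There is one attempt and no reset: what is moved stays moved. The work goes in short steps, Python scripts to look and compute and a shell command to move; the robot and the scene stay as the last step left them, time stands still between calls to the robot, and variables do not carry over. Pictures are saved under pics/ and viewed, at most 10 in all, crops included, and the job is handed in when it is done.

```bash
mkdir -p pics; cat > h.py <<'E'
import numpy as np, cv2
from bench import manip
def snap(n):
    cm=manip.camera_model(n); im,d=manip.snapshot(n)
    K=np.array(cm["camera_matrix"]);T=np.array(cm["extrinsics"])
    v,u=np.mgrid[0:d.shape[0],0:d.shape[1]]
    P=np.stack([(u-K[0,2])/K[0,0]*d,(v-K[1,2])/K[1,1]*d,d],-1)
    W=P@T[:3,:3].T+T[:3,3]; W[d==0]=np.nan
    return im,d,W,K,T
E
python3 - <<'E'
from h import *
for n in("scene","top"):
    im,d,W,K,T=snap(n); cv2.imwrite(f"pics/{n}0.png",im); np.save(f"{n}0.npy",W); print(n,K.tolist(),T.round(3).tolist())
print(manip.state(), manip.nose_length)
E
```

```text
scene [[430.85834333018624, 0.0, 271.14087437674925], [0.0, 430.85834333018624, 217.85559008955508], [0.0, 0.0, 1.0]] [[0.327, 0.736, -0.593, 1.172], [0.945, -0.259, 0.2, -0.165], [-0.006, -0.626, -0.78, 0.984], [0.0, 0.0, 0.0, 1.0]]
top [[433.15609840176364, 0.0, 275.3539525589888], [0.0, 433.15609840176364, 210.4128902921612], [0.0, 0.0, 1.0]] [[-0.003, -0.994, 0.107, 0.479], [-1.0, 0.004, 0.009, 0.033], [-0.009, -0.107, -0.994, 1.23], [0.0, 0.0, 0.0, 1.0]]
{'time': 0.1, 'joint_pos': array([-79.51320688,  36.05532699,   2.20380654,  86.98971749,
        -1.54613824,  57.08390997,  -1.14788066]), 'qvel': array([ 0.0648054 , -0.07341328,  0.06410128, -0.17556999, -0.01783573,
        0.04302327, -0.01402063]), 'joint_efforts': array([ 3.04383357e-03, -5.64522278e+01,  1.23017628e+00, -1.93970525e+01,
        1.11889606e-02,  5.47922304e-03, -2.02497125e-05]), 'tcp_pos': array([0.15992714, 0.62946253, 0.24146512]), 'tool_rot': array([[-9.69191286e-01,  2.46308958e-01, -3.85304266e-04],
       [ 2.46309256e-01,  9.69189815e-01, -1.68877275e-03],
       [-4.25268868e-05, -1.73164784e-03, -9.99998500e-01]]), 'force': array([-0.79860284, -0.31212445, -0.92052527]), 'torque': array([0.0076105 , 0.02389588, 0.01683388]), 'gripper_force': 0.0, 'grip_width': 1.0003093527768454} 0.011
```

View pics/top0.png

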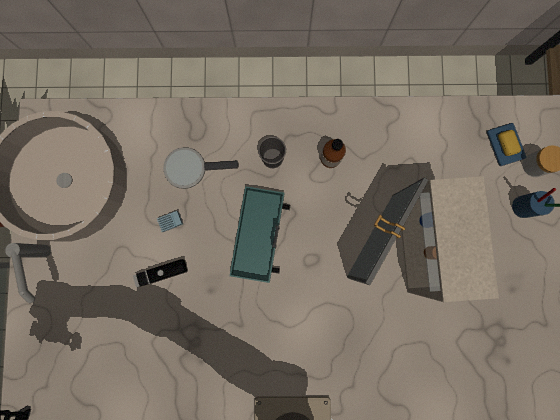

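View pics/scene0.png

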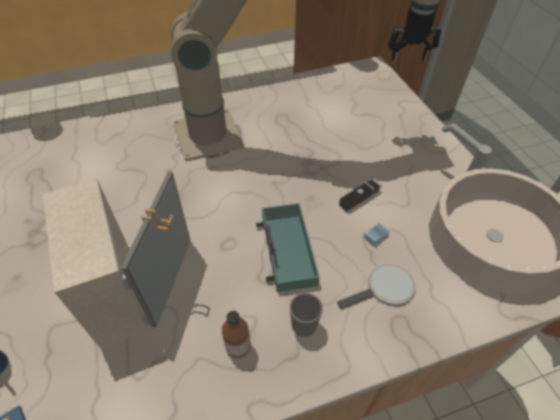

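The top view shows the trimmer at (162,271), comb at (170,220), caddy at (258,233) with its handle on the right, mirror door from (424,180) to (355,280), and hook at (390,226). The scene view confirms this layout, with the arm out of the way. Next I'll measure with depth.

```bash
python3 - <<'E'
from h import *
W=np.load("top0.npy"); S=np.load("scene0.npy")
def rect(P):
    (c,s,a)=cv2.minAreaRect((P[:,:2]*1000).astype(np.float32)); return np.round(c,1),np.round(s,1),round(a,1)
def reg(W,u0,u1,v0,v1,z0,z1):
    P=W[v0:v1,u0:u1].reshape(-1,3); return P[(P[:,2]>z0)&(P[:,2]<z1)]
for n,r,z0,z1 in [("trim",(125,200,245,300),.02,.05),("trimlow",(125,200,245,300),.008,.05),("comb",(150,190,200,238),.008,.05),("caddyrim",(215,300,175,290),.04,.055),("bar",(215,310,175,290),.07,.1),("cup",(250,295,125,175),.08,.11),("soap",(310,355,130,175),.1,.2),
  ("doortop",(330,440,155,300),.268,.285),("hook",(370,410,205,245),.28,.33),("cab",(425,505,170,310),.26,.27)]:
    P=reg(W,*r,z0,z1)
    print(n,len(P), rect(P) if len(P)>5 else "", np.round(np.median(P[:,2]),4) if len(P) else "")
    
print("table z",np.nanmedian(W[320:400,150:250,2]), np.nanmedian(S[330:400,380:450,2]))
P=reg(S,40,200,150,330,.266,.285); print("scene doortop",len(P),rect(P))
P=reg(S,235,330,190,300,.07,.095); print("scene bar",len(P),rect(P))
P=reg(S,235,330,190,300,.04,.055); print("scene rim",len(P),rect(P))
P=reg(S,330,390,170,220,.02,.05); print("scene trim",len(P),rect(P))
P=reg(S,355,395,220,250,.01,.05); print("scene comb",len(P),rect(P))
E
```

```text
trim 727 (array([436.9, 364.3]), array([ 38.3, 146. ]), 17.6) 0.0339
trimlow 757 (array([427.9, 351.5]), array([ 95.9, 197.3]), 9.4) 0.0337
comb 308 (array([587.8, 339.2]), array([ 51.9, 121.5]), 23.9) 0.0214
caddyrim 384 (array([543.2,  93.8]), array([112.1, 249.8]), 80.3) 0.0457
bar 69 (array([534.4,  43.6]), array([ 8.7, 57.4]), 79.1) 0.0853
cup 191 (array([764.1,  53.3]), array([72.5, 73.1]), 89.5) 0.094
soap 367 (array([ 761.8, -113.7]), array([55.5, 54.1]), 62.1) 0.117
doortop 1161 (array([ 536.3, -239.4]), array([162.3, 239.1]), 87.4) 0.2745
hook 49 (array([ 550.6, -233.9]), array([21.4, 57.2]), 59.6) 0.2817
cab 4898 (array([ 520.2, -373.7]), array([270.2, 123.6]), 3.6) 0.2683
table z 0.001105077865632964 -0.00011733537313307618
scene doortop 6861 (array([ 520.8, -295.1]), array([275.7, 286.9]), 1.3)
scene bar 182 (array([634. ,  43.5]), array([253.3,  49.1]), 7.3)
scene rim 458 (array([545.,  95.]), array([111.7, 256.2]), 80.1)
scene trim 541 (array([439.8, 365.6]), array([ 40.5, 150.2]), 19.3)
scene comb 310 (array([584.8, 343.3]), array([40.5, 67. ]), 21.8)
```

```bash
R='{"grip":1,"tx":0.0279,"ty":-0.0264,"tz":-0.013,"rz":-0.0668}'; true
python3 -m jog '[{"grip":1,"tx":0.028,"ty":-0.0264,"tz":-0.013,"rz":-0.0668},{"grip":1,"tx":0.028,"ty":-0.0264,"tz":-0.013,"rz":-0.0668},{"grip":1,"tx":0.028,"ty":-0.0264,"tz":-0.013,"rz":-0.0668},{"grip":1,"tx":0.028,"ty":-0.0264,"tz":-0.013,"rz":-0.0668},{"grip":1,"tx":0.028,"ty":-0.0264,"tz":-0.013,"rz":-0.0668}]'
python3 -m jog '[{"grip":1,"tx":0.028,"ty":-0.0264,"tz":-0.013,"rz":-0.0668},{"grip":1,"tx":0.028,"ty":-0.0264,"tz":-0.013,"rz":-0.0668},{"grip":1,"tx":0.028,"ty":-0.0264,"tz":-0.013,"rz":-0.0668},{"grip":1,"tx":0.028,"ty":-0.0264,"tz":-0.013,"rz":-0.0668},{"grip":1,"tx":0.028,"ty":-0.0264,"tz":-0.013,"rz":-0.0668}]'
python3 - <<'E'
from h import *
s=manip.state(); print(s["tcp_pos"].round(4), np.degrees(np.arctan2(s["tool_rot"][1,1],s["tool_rot"][0,1])))
im,d,W,K,T=snap("wrist"); cv2.imwrite("pics/w1.png",im)
P=W.reshape(-1,3); P=P[(P[:,2]>.022)&(P[:,2]<.045)]; print(len(P), cv2.minAreaRect((P[:,:2]*1000).astype(np.float32)))
# door line
W=np.load("top0.npy");P=W[160:300,335:440].reshape(-1,3);P=P[(P[:,2]>.271)&(P[:,2]<.280)][:,:2]
best=0
rng=np.random.default_rng(0)
for _ in range(2000):
    a,b=P[rng.integers(len(P),size=2)]; t=b-a;L=np.hypot(*t)
    if L<.05: continue
    n=np.array([-t[1],t[0]])/L; m=abs((P-a)@n)<.007
    if m.sum()>best: best=m.sum();Q=P[m]
print(best,len(P),cv2.minAreaRect((Q*1000).astype(np.float32)))
E
```

```text
[0.1599 0.6295 0.2415] 75.74077586839704
160 ((437.29583740234375, 311.23345947265625), (8.357392311096191, 40.59541320800781), 17.237085342407227)
668 768 ((537.38671875, -225.39010620117188), (13.76138687133789, 269.59716796875), 59.66387939453125)validation failed for argument at $[0]...
validation failed for argument at $[0]...
```

View pics/w1.png

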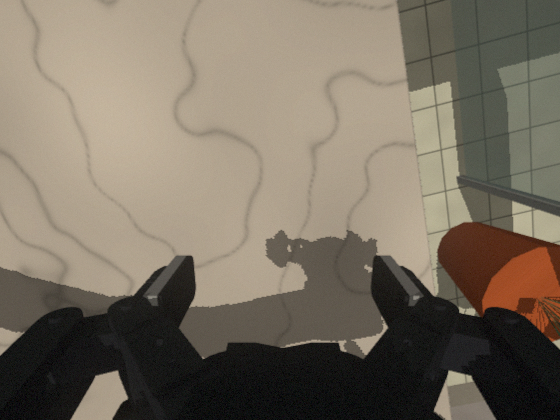

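Rows were refused because they lacked rx and ry, so the arm hasn't moved and the wrist view shows only bare counter between the fingers at (190,260) and (380,260). Resending with complete rows.

```bash
python3 -m jog '[{"grip":1,"tx":0.028,"ty":-0.0264,"tz":-0.013,"rx":0,"ry":0,"rz":-0.0668},{"grip":1,"tx":0.028,"ty":-0.0264,"tz":-0.013,"rx":0,"ry":0,"rz":-0.0668},{"grip":1,"tx":0.028,"ty":-0.0264,"tz":-0.013,"rx":0,"ry":0,"rz":-0.0668},{"grip":1,"tx":0.028,"ty":-0.0264,"tz":-0.013,"rx":0,"ry":0,"rz":-0.0668},{"grip":1,"tx":0.028,"ty":-0.0264,"tz":-0.013,"rx":0,"ry":0,"rz":-0.0668}]'
python3 -m jog '[{"grip":1,"tx":0.028,"ty":-0.0264,"tz":-0.013,"rx":0,"ry":0,"rz":-0.0668},{"grip":1,"tx":0.028,"ty":-0.0264,"tz":-0.013,"rx":0,"ry":0,"rz":-0.0668},{"grip":1,"tx":0.028,"ty":-0.0264,"tz":-0.013,"rx":0,"ry":0,"rz":-0.0668},{"grip":1,"tx":0.028,"ty":-0.0264,"tz":-0.013,"rx":0,"ry":0,"rz":-0.0668},{"grip":1,"tx":0.028,"ty":-0.0264,"tz":-0.013,"rx":0,"ry":0,"rz":-0.0668}]'
cat >> h.py <<'E'
def st():
    s=manip.state(); R=s["tool_rot"]
    print("t",round(s["time"],2),"tcp",s["tcp_pos"].round(4),"yang",round(np.degrees(np.arctan2(R[1,1],R[0,1])),2),"z",R[:,2].round(4),"F",np.round(s["force"],1),"w",round(s["grip_width"],3),"gf",round(s["gripper_force"],1),"q",s["joint_pos"].round(0))
    return s
def segs(W,z0,z1,minpix=80):
    m=((W[...,2]>z0)&(W[...,2]<z1)).astype(np.uint8)
    n,l,stt,c=cv2.connectedComponentsWithStats(m)
    for i in range(1,n):
        if stt[i,4]>minpix:
            r=cv2.minAreaRect((W[l==i][:,:2]*1000).astype(np.float32)); print(stt[i].tolist(),np.round(r[0],1),np.round(r[1],1),round(r[2],1),"z",np.median(W[l==i][:,2]).round(4))
E
python3 - <<'E'
from h import *
st(); im,d,W,K,T=snap("wrist"); cv2.imwrite("pics/w2.png",im); segs(W,.018,.045); st()
E
```

```text
time: 0.78
tcp_pos: [0.3007, 0.497, 0.1768]
tool_rot: [[-0.73, 0.684, -0.0], [0.684, 0.73, -0.0], [-0.0, -0.0, -1.0]]
force: [0.5, 1.0, -0.8]
grip_width: 1.004
gripper_force: 0.0
time: 1.4
tcp_pos: [0.4408, 0.3652, 0.1117]
tool_rot: [[-0.312, 0.95, -0.0], [0.95, 0.312, -0.0], [0.0, -0.0, -1.0]]
force: [-0.2, 1.3, -0.4]
grip_width: 1.0
gripper_force: 0.0
t 1.4 tcp [0.4408 0.3652 0.1117] yang 18.16 z [-1.e-04 -0.e+00 -1.e+00] F [-0.2  1.3 -0.4] w 1.0 gf 0.0 q [-51.  40.  14. 106. -16.  35. -10.]
[532, 0, 28, 115, 2169] [575.6 525.1] [ 7.4 79.1] 43.5 z 0.0258
[251, 119, 54, 185, 9022] [436.2 364.3] [ 38.2 143.4] 17.6 z 0.0325
[430, 255, 8, 41, 175] [576.2 354.2] [ 3.9 36.1] 22.1 z 0.0192
[437, 254, 24, 53, 642] [589.4 354.1] [16.6 46.8] 20.7 z 0.0193
[417, 256, 6, 26, 102] [562.2 356.1] [ 4.  22.3] 20.6 z 0.0193
[424, 256, 7, 34, 139] [569.3 354.4] [ 4.  30.9] 21.3 z 0.0192
t 1.45 tcp [0.4452 0.3591 0.1105] yang 17.57 z [ 0.0026 -0.0052 -1.    ] F [ 3.9 -3.5 -1.3] w 1.0 gf 0.0 q [-51.  41.  14. 106. -16.  35. -10.]
```

```bash
python3 -m jog '[{"grip":1,"tx":-0.0035,"ty":-0.001,"tz":-0.02,"rx":0,"ry":0,"rz":-0.005},{"grip":1,"tx":0,"ty":0,"tz":-0.025,"rx":0,"ry":0,"rz":0},{"grip":1,"tx":0,"ty":0,"tz":-0.025,"rx":0,"ry":0,"rz":0},{"grip":1,"tx":0,"ty":0,"tz":-0.018,"rx":0,"ry":0,"rz":0},{"grip":1,"tx":0,"ty":0,"tz":-0.0075,"rx":0,"ry":0,"rz":0}]'
python3 -m jog '[{"grip":0.4,"tx":0,"ty":0,"tz":0,"rx":0,"ry":0,"rz":0},{"grip":0.2,"tx":0,"ty":0,"tz":0,"rx":0,"ry":0,"rz":0},{"grip":0.2,"tx":0,"ty":0,"tz":0,"rx":0,"ry":0,"rz":0},{"grip":0.2,"tx":0,"ty":0,"tz":0,"rx":0,"ry":0,"rz":0},{"grip":0.2,"tx":0,"ty":0,"tz":0,"rx":0,"ry":0,"rz":0}]' 40
python3 -c "from h import *;st()"
```

```text
time: 2.08
tcp_pos: [0.436, 0.3647, 0.0157]
tool_rot: [[-0.308, 0.952, -0.001], [0.952, 0.308, -0.001], [-0.001, -0.001, -1.0]]
force: [0.1, 1.3, -0.2]
grip_width: 1.001
gripper_force: 0.0
time: 2.7
tcp_pos: [0.4371, 0.3655, 0.0177]
tool_rot: [[-0.307, 0.952, 0.001], [0.952, 0.307, 0.001], [0.001, 0.001, -1.0]]
force: [-0.3, -0.1, 6.5]
grip_width: 0.439
gripper_force: 41.9
t 2.7 tcp [0.4371 0.3655 0.0177] yang 17.9 z [ 0.0011  0.0012 -1.    ] F [-0.3 -0.1  6.5] w 0.439 gf 41.9 q [-49.  49.  10. 109. -18.  24.  -8.]
```

```bash
python3 -m jog '[{"grip":0.2,"tx":0,"ty":0,"tz":0.015,"rx":0,"ry":0,"rz":0},{"grip":0.2,"tx":0,"ty":0,"tz":0.025,"rx":0,"ry":0,"rz":0},{"grip":0.2,"tx":0,"ty":0,"tz":0.025,"rx":0,"ry":0,"rz":0},{"grip":0.2,"tx":0.004,"ty":-0.013,"tz":0.02,"rx":0,"ry":0,"rz":0.035},{"grip":0.2,"tx":0.007,"ty":-0.026,"tz":0.015,"rx":0,"ry":0,"rz":0.07}]' 60
python3 -m jog '[{"grip":0.2,"tx":0.008,"ty":-0.027,"tz":0,"rx":0,"ry":0,"rz":0.075},{"grip":0.2,"tx":0.008,"ty":-0.027,"tz":0,"rx":0,"ry":0,"rz":0.075},{"grip":0.2,"tx":0.008,"ty":-0.027,"tz":0,"rx":0,"ry":0,"rz":0.075},{"grip":0.2,"tx":0.008,"ty":-0.027,"tz":0,"rx":0,"ry":0,"rz":0.075},{"grip":0.2,"tx":0.008,"ty":-0.027,"tz":0,"rx":0,"ry":0,"rz":0.075}]'
python3 -m jog '[{"grip":0.2,"tx":0.008,"ty":-0.027,"tz":0,"rx":0,"ry":0,"rz":0.075},{"grip":0.2,"tx":0.008,"ty":-0.027,"tz":0,"rx":0,"ry":0,"rz":0.075},{"grip":0.2,"tx":0.008,"ty":-0.022,"tz":0,"rx":0,"ry":0,"rz":0.06},{"grip":0.2,"tx":0.006,"ty":-0.010,"tz":0,"rx":0,"ry":0,"rz":0.035},{"grip":0.2,"tx":0,"ty":0,"tz":0,"rx":0,"ry":0,"rz":0}]'
python3 - <<'E'
from h import *
st(); im,d,W,K,T=snap("wrist"); cv2.imwrite("pics/w3.png",im); segs(W,.04,.052); print("bar");segs(W,.078,.095,40);st()
E
```

```text
time: 3.32
tcp_pos: [0.4472, 0.327, 0.1182]
tool_rot: [[-0.458, 0.889, 0.001], [0.889, 0.458, 0.001], [0.001, 0.001, -1.0]]
force: [0.3, -0.2, -2.4]
grip_width: 0.433
gripper_force: 61.5
time: 3.95
tcp_pos: [0.4876, 0.1898, 0.1174]
tool_rot: [[-0.86, 0.51, 0.0], [0.51, 0.86, -0.0], [-0.0, -0.0, -1.0]]
force: [1.0, -0.9, -1.3]
grip_width: 0.432
gripper_force: 61.6
time: 4.58
tcp_pos: [0.5178, 0.1036, 0.1172]
tool_rot: [[-0.985, 0.173, 0.0], [0.173, 0.985, -0.001], [-0.0, -0.001, -1.0]]
force: [0.0, -0.7, -2.2]
grip_width: 0.429
gripper_force: 61.6
t 4.58 tcp [0.5178 0.1036 0.1172] yang 80.03 z [ 4.e-04 -8.e-04 -1.e+00] F [ 0.  -0.7 -2.2] w 0.429 gf 61.6 q [-10.  37.  -7. 113.   8.  31.  58.]
[188, 77, 174, 182, 3704] [481.7 103.4] [112.5 125.5] 80.0 z 0.044
bar
[179, 238, 21, 56, 738] [522.6  44.2] [10.3 35.3] 78.6 z 0.0836
t 4.62 tcp [0.5174 0.1047 0.1171] yang 80.1 z [-0.e+00 -2.e-04 -1.e+00] F [-0.3 -0.2 -2.4] w 0.435 gf 61.6 q [-10.  37.  -7. 113.   8.  31.  58.]
```

View pics/w3.png

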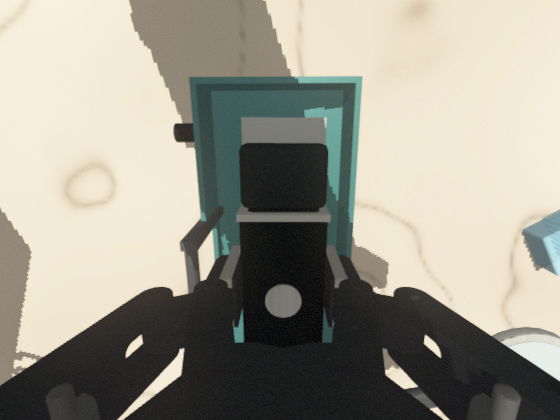

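The trimmer is held straight over the tray, spanning (240–330, 115–345). The handle arch stands to the left at (200,245), clear of the fingers. Lowering.

```bash
python3 -m jog '[{"grip":0.2,"tx":-0.007,"ty":0.0005,"tz":-0.015,"rx":0,"ry":0,"rz":0},{"grip":0.2,"tx":0,"ty":0,"tz":-0.03,"rx":0,"ry":0,"rz":0},{"grip":0.2,"tx":0,"ty":0,"tz":-0.025,"rx":0,"ry":0,"rz":0},{"grip":0.2,"tx":0,"ty":0,"tz":-0.015,"rx":0,"ry":0,"rz":0},{"grip":0.2,"tx":0,"ty":0,"tz":-0.009,"rx":0,"ry":0,"rz":0}]'
python3 -m jog '[{"grip":0.2,"tx":0,"ty":0,"tz":-0.001,"rx":0,"ry":0,"rz":0},{"grip":0.45,"tx":0,"ty":0,"tz":0,"rx":0,"ry":0,"rz":0},{"grip":0.5,"tx":0,"ty":0,"tz":0,"rx":0,"ry":0,"rz":0},{"grip":0.58,"tx":0,"ty":0,"tz":0,"rx":0,"ry":0,"rz":0},{"grip":0.58,"tx":0,"ty":0,"tz":0,"rx":0,"ry":0,"rz":0}]'
python3 -c "from h import *;st()"
```

```text
time: 5.25
tcp_pos: [0.511, 0.1085, 0.0236]
tool_rot: [[-0.986, 0.168, 0.002], [0.168, 0.986, 0.003], [-0.001, 0.003, -1.0]]
force: [-4.6, 15.3, 34.8]
grip_width: 0.435
gripper_force: 64.3
time: 5.88
tcp_pos: [0.511, 0.1046, 0.0229]
tool_rot: [[-0.986, 0.169, 0.001], [0.169, 0.986, -0.001], [-0.001, -0.001, -1.0]]
force: [-1.1, 1.4, 10.2]
grip_width: 0.574
gripper_force: 17.2
t 5.88 tcp [0.511  0.1046 0.0229] yang 80.24 z [ 8.0e-04 -1.2e-03 -1.0e+00] F [-1.1  1.4 10.2] w 0.574 gf 17.2 q [-12.  46.  -4. 116.  10.  19.  56.]
```

```bash
python3 -m jog '[{"grip":0.55,"tx":0,"ty":0,"tz":0.01,"rx":0,"ry":0,"rz":0},{"grip":0.55,"tx":0,"ty":0,"tz":0.02,"rx":0,"ry":0,"rz":0},{"grip":0.55,"tx":0,"ty":0,"tz":0.03,"rx":0,"ry":0,"rz":0},{"grip":0.8,"tx":0,"ty":0,"tz":0.04,"rx":0,"ry":0,"rz":0},{"grip":1,"tx":0,"ty":0,"tz":0.04,"rx":0,"ry":0,"rz":0}]'
python3 -m jog '[{"grip":1,"tx":0.0,"ty":0.04,"tz":0.02,"rx":0,"ry":0,"rz":-0.08},{"grip":1,"tx":0.01,"ty":0.055,"tz":0,"rx":0,"ry":0,"rz":-0.11},{"grip":1,"tx":0.02,"ty":0.055,"tz":0,"rx":0,"ry":0,"rz":-0.11},{"grip":1,"tx":0.02,"ty":0.05,"tz":0,"rx":0,"ry":0,"rz":-0.11},{"grip":1,"tx":0.01,"ty":0.03,"tz":0,"rx":0,"ry":0,"rz":-0.11}]'
python3 - <<'E'
from h import *
st(); im,d,W,K,T=snap("wrist"); im2,d,W2,K,T=snap("top"); cv2.imwrite("pics/t4.png",im2[150:320,120:320].repeat(3,0).repeat(3,1))
print("comb");segs(W,.008,.05,200);print("rim"); segs(W2[175:290,215:310],.04,.055,50);print("bar");segs(W2[175:290,215:310],.078,.095,20);print("trim");segs(W2[175:290,215:310],.03,.0395,50)
s=st()
E
```

```text
time: 6.5
tcp_pos: [0.51, 0.1045, 0.1631]
tool_rot: [[-0.985, 0.171, -0.001], [0.171, 0.985, -0.001], [0.001, -0.001, -1.0]]
force: [0.3, 0.5, -0.1]
grip_width: 0.946
gripper_force: 0.0
time: 7.12
tcp_pos: [0.5705, 0.338, 0.1819]
tool_rot: [[-0.578, 0.816, -0.0], [0.816, 0.578, 0.001], [0.001, 0.0, -1.0]]
force: [0.3, -0.2, -0.1]
grip_width: 1.006
gripper_force: 0.0
t 7.12 tcp [0.5705 0.338  0.1819] yang 35.3 z [-3.e-04  7.e-04 -1.e+00] F [ 0.3 -0.2 -0.1] w 1.006 gf 0.0 q [-36.  41.   6.  88.  -5.  51.   6.]
comb
[404, 0, 143, 196, 4176] [657.4 495. ] [ 38.1 217.8] 74.1 z 0.031
[495, 0, 65, 157, 7184] [695.6 556.2] [ 56.6 152.2] 50.3 z 0.0163
[269, 163, 53, 68, 1952] [581.2 341.8] [40.2 62.4] 21.1 z 0.0198
[3, 248, 135, 92, 4297] [454.2  99.5] [112.4  75.4] 81.6 z 0.0316
[332, 248, 104, 105, 4253] [723.5 294.8] [144.4  99.2] 79.3 z 0.0118
[179, 322, 42, 37, 532] [592.1 134.1] [ 3.4 60.8] 82.2 z 0.0174
rim
[18, 12, 53, 96, 375] [541.   87.7] [110.2 250. ] 81.5 z 0.0457
[35, 45, 13, 20, 59] [554.1  96.1] [30.8 53.3] 85.3 z 0.0411
bar
[60, 51, 7, 22, 71] [533.2  36.4] [ 8.7 57. ] 81.3 z 0.0857
trim
[29, 45, 21, 53, 491] [510.8 103.6] [ 38.  144.6] 80.7 z 0.0365
t 7.22 tcp [0.5699 0.34   0.1815] yang 35.67 z [ 0.      0.0022 -1.    ] F [-0.9  0.4 -0.5] w 1.002 gf 0.0 q [-36.  41.   6.  88.  -5.  51.   7.]
```

View pics/t4.png

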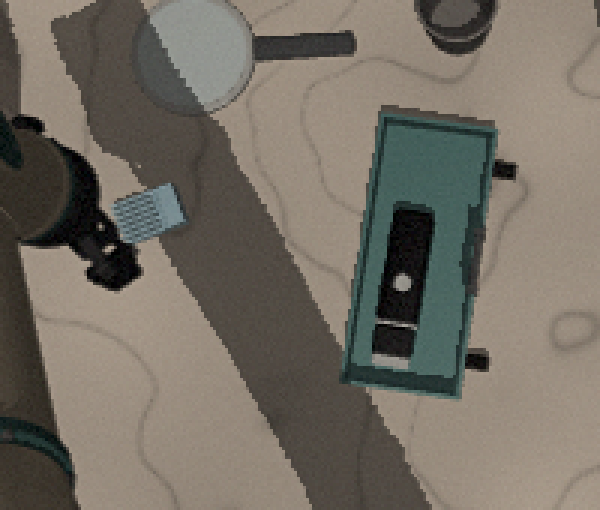

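The crop shows the trimmer lying in the tray at (405,285), with the upper end free for the comb. The comb is at (150,212), and the caddy has shifted a few mm. Next is the comb grasp.

```bash
python3 -m jog '[{"grip":1,"tx":0.008,"ty":0.002,"tz":-0.03,"rx":0,"ry":0,"rz":-0.085},{"grip":1,"tx":0.005,"ty":0,"tz":-0.04,"rx":0,"ry":0,"rz":-0.083},{"grip":1,"tx":0,"ty":0,"tz":-0.04,"rx":0,"ry":0,"rz":0},{"grip":1,"tx":0,"ty":0,"tz":-0.03,"rx":0,"ry":0,"rz":0},{"grip":1,"tx":0,"ty":0,"tz":-0.02,"rx":0,"ry":0,"rz":0}]' 30
python3 -m jog '[{"grip":0.6,"tx":0,"ty":0,"tz":0,"rx":0,"ry":0,"rz":0},{"grip":0.3,"tx":0,"ty":0,"tz":0,"rx":0,"ry":0,"rz":0},{"grip":0.3,"tx":0,"ty":0,"tz":0,"rx":0,"ry":0,"rz":0},{"grip":0.3,"tx":0,"ty":0,"tz":0,"rx":0,"ry":0,"rz":0},{"grip":0.3,"tx":0,"ty":0,"tz":0,"rx":0,"ry":0,"rz":0}]' 30
python3 -c "from h import *;st()"
```

```text
time: 7.85
tcp_pos: [0.5828, 0.3353, 0.0204]
tool_rot: [[-0.359, 0.933, -0.002], [0.933, 0.359, -0.002], [-0.001, -0.003, -1.0]]
force: [-0.1, 0.7, 0.3]
grip_width: 1.001
gripper_force: 0.0
time: 8.48
tcp_pos: [0.5847, 0.338, 0.0236]
tool_rot: [[-0.36, 0.933, 0.003], [0.933, 0.36, 0.001], [0.0, 0.003, -1.0]]
force: [0.5, -0.5, 6.6]
grip_width: 0.46
gripper_force: 31.6
t 8.47 tcp [0.5847 0.338  0.0236] yang 21.09 z [ 0.0026  0.0014 -1.    ] F [ 0.5 -0.5  6.6] w 0.46 gf 31.6 q [-37.  54.   7.  91. -10.  36.  -3.]
```

```bash
python3 -m jog '[{"grip":0.3,"tx":0,"ty":0,"tz":0.015,"rx":0,"ry":0,"rz":0},{"grip":0.3,"tx":0,"ty":0,"tz":0.025,"rx":0,"ry":0,"rz":0},{"grip":0.3,"tx":0,"ty":0,"tz":0.025,"rx":0,"ry":0,"rz":0},{"grip":0.3,"tx":0.002,"ty":-0.013,"tz":0.02,"rx":0,"ry":0,"rz":0.035},{"grip":0.3,"tx":0.003,"ty":-0.026,"tz":0.01,"rx":0,"ry":0,"rz":0.07}]' 30
python3 -m jog '[{"grip":0.3,"tx":0.004,"ty":-0.027,"tz":0,"rx":0,"ry":0,"rz":0.075},{"grip":0.3,"tx":0.004,"ty":-0.027,"tz":0,"rx":0,"ry":0,"rz":0.075},{"grip":0.3,"tx":0.004,"ty":-0.027,"tz":0,"rx":0,"ry":0,"rz":0.075},{"grip":0.3,"tx":0.004,"ty":-0.027,"tz":0,"rx":0,"ry":0,"rz":0.075},{"grip":0.3,"tx":0.004,"ty":-0.027,"tz":0,"rx":0,"ry":0,"rz":0.075}]'
python3 -m jog '[{"grip":0.3,"tx":0.004,"ty":-0.027,"tz":0,"rx":0,"ry":0,"rz":0.075},{"grip":0.3,"tx":0.004,"ty":-0.027,"tz":0,"rx":0,"ry":0,"rz":0.075},{"grip":0.3,"tx":0.004,"ty":-0.023,"tz":0,"rx":0,"ry":0,"rz":0.05},{"grip":0.3,"tx":0,"ty":-0.009,"tz":0,"rx":0,"ry":0,"rz":0.02},{"grip":0.3,"tx":0,"ty":0,"tz":0,"rx":0,"ry":0,"rz":0}]'
python3 - <<'E'
from h import *
st(); im,d,W,K,T=snap("wrist"); cv2.imwrite("pics/w5.png",im);print("rim"); segs(W,.041,.052,200);print("bar");segs(W,.078,.0875,40);print("comb");segs(W,.09,.13,100);st()
E
```

```text
time: 9.1
tcp_pos: [0.5887, 0.3002, 0.119]
tool_rot: [[-0.507, 0.862, 0.002], [0.862, 0.507, 0.002], [0.001, 0.003, -1.0]]
force: [-0.4, -0.5, 0.3]
grip_width: 0.457
gripper_force: 30.9
time: 9.72
tcp_pos: [0.6087, 0.1625, 0.1177]
tool_rot: [[-0.887, 0.461, 0.001], [0.461, 0.887, -0.0], [-0.001, 0.0, -1.0]]
force: [-0.1, -0.3, -0.1]
grip_width: 0.457
gripper_force: 30.9
time: 10.35
tcp_pos: [0.6204, 0.0772, 0.1172]
tool_rot: [[-0.988, 0.154, 0.0], [0.154, 0.988, 0.0], [-0.0, 0.0, -1.0]]
force: [-0.5, -0.4, 0.2]
grip_width: 0.458
gripper_force: 30.9
t 10.35 tcp [0.6204 0.0772 0.1172] yang 81.15 z [ 1.e-04  1.e-04 -1.e+00] F [-0.5 -0.4  0.2] w 0.458 gf 30.9 q [ -4.  43. -10.  97.  10.  41.  62.]
rim
[186, 0, 12, 54, 404] [486.5  40.9] [ 4.6 29.3] 81.9 z 0.044
[348, 0, 23, 262, 1846] [572.8 135.1] [  4.8 169.9] 81.6 z 0.044
[199, 156, 15, 114, 736] [605.6  23.2] [ 4.7 84.4] 81.6 z 0.0441
bar
[162, 42, 34, 118, 2035] [533.   35.1] [11.  58.1] 81.9 z 0.0836
comb
[208, 188, 151, 127, 9832] [614.2  77.6] [66.3 62.6] 81.6 z 0.1133
t 10.4 tcp [0.6204 0.0785 0.1172] yang 81.22 z [ 1.e-04  8.e-04 -1.e+00] F [-0.5 -0.2  0.2] w 0.455 gf 30.9 q [ -4.  43. -10.  97.  10.  41.  62.]
```

View pics/w5.png

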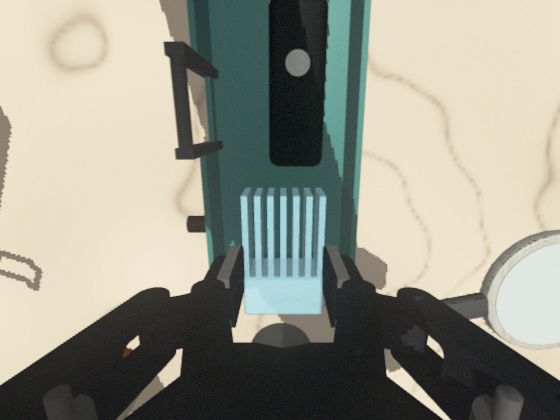

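The comb hangs centred between the tray walls at (283,250), teeth towards the trimmer's end at (297,165). The caddy bar is at (180,100). Lowering it about 6 mm further from the trimmer.

```bash
python3 -m jog '[{"grip":0.3,"tx":0.006,"ty":-0.0015,"tz":-0.015,"rx":0,"ry":0,"rz":0},{"grip":0.3,"tx":0,"ty":0,"tz":-0.03,"rx":0,"ry":0,"rz":0},{"grip":0.3,"tx":0,"ty":0,"tz":-0.025,"rx":0,"ry":0,"rz":0},{"grip":0.3,"tx":0,"ty":0,"tz":-0.012,"rx":0,"ry":0,"rz":0},{"grip":0.3,"tx":0,"ty":0,"tz":-0.006,"rx":0,"ry":0,"rz":0}]'
python3 -m jog '[{"grip":0.3,"tx":0,"ty":0,"tz":-0.001,"rx":0,"ry":0,"rz":0},{"grip":0.48,"tx":0,"ty":0,"tz":0,"rx":0,"ry":0,"rz":0},{"grip":0.52,"tx":0,"ty":0,"tz":0,"rx":0,"ry":0,"rz":0},{"grip":0.56,"tx":0,"ty":0,"tz":0,"rx":0,"ry":0,"rz":0},{"grip":0.56,"tx":0,"ty":0,"tz":0.004,"rx":0,"ry":0,"rz":0}]'
python3 -m jog '[{"grip":0.56,"tx":0,"ty":0,"tz":0.01,"rx":0,"ry":0,"rz":0},{"grip":0.56,"tx":0,"ty":0,"tz":0.025,"rx":0,"ry":0,"rz":0},{"grip":0.56,"tx":0,"ty":0,"tz":0.04,"rx":0,"ry":0,"rz":0},{"grip":0.5,"tx":0,"ty":0,"tz":0.05,"rx":0,"ry":0,"rz":0},{"grip":0.0,"tx":0,"ty":0,"tz":0.05,"rx":0,"ry":0,"rz":0}]'
python3 -c "from h import *;st()"
```

```text
time: 11.02
tcp_pos: [0.6263, 0.0766, 0.0278]
tool_rot: [[-0.988, 0.152, -0.001], [0.152, 0.988, 0.0], [0.001, -0.0, -1.0]]
force: [-0.9, 0.2, 0.2]
grip_width: 0.459
gripper_force: 30.9
time: 11.65
tcp_pos: [0.6264, 0.076, 0.0319]
tool_rot: [[-0.988, 0.152, -0.0], [0.152, 0.988, -0.0], [0.0, -0.0, -1.0]]
force: [-0.0, 0.1, -0.4]
grip_width: 0.56
gripper_force: 0.0
time: 12.28
tcp_pos: [0.6264, 0.0759, 0.2091]
tool_rot: [[-0.988, 0.152, 0.001], [0.152, 0.988, 0.0], [-0.001, 0.0, -1.0]]
force: [1.2, 0.1, -0.5]
grip_width: 0.3
gripper_force: 0.0
t 12.28 tcp [0.6264 0.0759 0.2091] yang 81.24 z [ 6.e-04  1.e-04 -1.e+00] F [ 1.2  0.1 -0.5] w 0.3 gf 0.0 q [ -3.  37. -11.  92.   9.  52.  64.]
```

```bash
python3 -m jog '[{"grip":0,"tx":-0.0136,"ty":-0.0214,"tz":0.005,"rx":0,"ry":0,"rz":-0.1046},{"grip":0,"tx":-0.0136,"ty":-0.0214,"tz":0.005,"rx":0,"ry":0,"rz":-0.1046},{"grip":0,"tx":-0.0136,"ty":-0.0214,"tz":0.005,"rx":0,"ry":0,"rz":-0.1046},{"grip":0,"tx":-0.0136,"ty":-0.0214,"tz":0,"rx":0,"ry":0,"rz":-0.1046},{"grip":0,"tx":-0.0136,"ty":-0.0214,"tz":0,"rx":0,"ry":0,"rz":-0.1046}]'
python3 -m jog '[{"grip":0,"tx":-0.0136,"ty":-0.0214,"tz":0,"rx":0,"ry":0,"rz":-0.1046},{"grip":0,"tx":-0.0136,"ty":-0.0214,"tz":0,"rx":0,"ry":0,"rz":-0.1046},{"grip":0,"tx":-0.0136,"ty":-0.0214,"tz":0,"rx":0,"ry":0,"rz":-0.1046},{"grip":0,"tx":-0.0136,"ty":-0.0214,"tz":0,"rx":0,"ry":0,"rz":-0.1046},{"grip":0,"tx":-0.0136,"ty":-0.0214,"tz":0,"rx":0,"ry":0,"rz":-0.1046}]'
python3 -c "from h import *;st()"
```

```text
time: 12.9
tcp_pos: [0.5581, -0.0315, 0.2228]
tool_rot: [[-0.588, 0.809, 0.001], [0.809, 0.588, 0.0], [-0.0, 0.001, -1.0]]
force: [0.3, 0.0, -0.4]
grip_width: -0.002
gripper_force: 0.0
time: 13.52
tcp_pos: [0.4902, -0.1385, 0.2226]
tool_rot: [[0.155, 0.988, 0.001], [0.988, -0.155, 0.0], [0.001, 0.001, -1.0]]
force: [-0.2, 0.1, 0.6]
grip_width: 0.003
gripper_force: 0.0
t 13.53 tcp [ 0.4902 -0.1385  0.2226] yang -8.93 z [ 1.3e-03  4.0e-04 -1.0e+00] F [-0.2  0.1  0.6] w 0.003 gf 0.0 q [  3.  27.  13. 111.  -9.  44.  13.]
```

```bash
python3 -m jog '[{"grip":0,"tx":-0.007,"ty":-0.015,"tz":0,"rx":0,"ry":0,"rz":0},{"grip":0,"tx":-0.007,"ty":-0.014,"tz":0,"rx":0,"ry":0,"rz":0},{"grip":0,"tx":-0.006,"ty":-0.014,"tz":0,"rx":0,"ry":0,"rz":0},{"grip":0,"tx":-0.006,"ty":-0.014,"tz":0,"rx":0,"ry":0,"rz":0},{"grip":0,"tx":-0.006,"ty":-0.014,"tz":0,"rx":0,"ry":0,"rz":0}]'
python3 -m jog '[{"grip":0,"tx":-0.006,"ty":-0.014,"tz":0,"rx":0,"ry":0,"rz":0},{"grip":0,"tx":-0.005,"ty":-0.014,"tz":0,"rx":0,"ry":0,"rz":0},{"grip":0,"tx":-0.005,"ty":-0.014,"tz":0,"rx":0,"ry":0,"rz":0},{"grip":0,"tx":-0.005,"ty":-0.014,"tz":0,"rx":0,"ry":0,"rz":0},{"grip":0,"tx":-0.004,"ty":-0.012,"tz":0,"rx":0,"ry":0,"rz":0}]'
python3 -c "from h import *;st()"
```

```text
time: 14.15
tcp_pos: [0.4584, -0.2099, 0.2218]
tool_rot: [[0.15, 0.989, 0.0], [0.989, -0.15, 0.0], [0.0, 0.0, -1.0]]
force: [0.8, 0.3, 0.1]
grip_width: 0.002
gripper_force: 0.0
time: 14.78
tcp_pos: [0.433, -0.2778, 0.2217]
tool_rot: [[0.151, 0.989, -0.0], [0.989, -0.151, 0.0], [0.0, -0.0, -1.0]]
force: [0.4, 1.7, 1.2]
grip_width: -0.002
gripper_force: 0.0
t 14.78 tcp [ 0.433  -0.2778  0.2217] yang -8.66 z [-4.e-04  2.e-04 -1.e+00] F [0.4 1.7 1.2] w -0.002 gf 0.0 q [ 20.  27.  13. 110.  -9.  44.  30.]
```

```bash
python3 -m jog '[{"grip":0,"tx":0,"ty":-0.004,"tz":0,"rx":0,"ry":0,"rz":0},{"grip":0,"tx":0,"ty":-0.004,"tz":0,"rx":0,"ry":0,"rz":0},{"grip":0,"tx":0,"ty":-0.003,"tz":0,"rx":0,"ry":0,"rz":0},{"grip":0,"tx":0,"ty":-0.002,"tz":0,"rx":0,"ry":0,"rz":0},{"grip":0,"tx":0,"ty":0,"tz":0,"rx":0,"ry":0,"rz":0}]'
python3 - <<'E'
from h import *
st()
for n in("top","scene"):
    im,d,W,K,T=snap(n)
    P=W[150:320,335:440] if n=="top" else W[140:340,40:220]
    P=P.reshape(-1,3);P=P[(P[:,2]>.272)&(P[:,2]<.281)&(P[:,1]>-.33)][:,:2]
    print(n,len(P),cv2.minAreaRect((P*1000).astype(np.float32)))
E
```

```text
time: 15.4
tcp_pos: [0.4331, -0.2818, 0.221]
tool_rot: [[0.143, 0.99, -0.005], [0.99, -0.143, 0.012], [0.011, -0.007, -1.0]]
force: [-2.7, 16.4, 7.1]
grip_width: -0.002
gripper_force: 0.0
t 15.4 tcp [ 0.4331 -0.2818  0.221 ] yang -8.2 z [-0.005   0.0119 -0.9999] F [-2.7 16.4  7.1] w -0.002 gf 0.0 q [ 21.  28.  13. 109.  -9.  45.  31.]
top 503 ((515.9418334960938, -284.7437744140625), (66.90396881103516, 266.6680603027344), 87.5628662109375)
scene 579 ((521.2701416015625, -287.2135314941406), (262.741455078125, 70.0916748046875), 1.1233266592025757)
```

```bash
python3 -m jog '[{"grip":0,"tx":0,"ty":0.02,"tz":0,"rx":0,"ry":0,"rz":0},{"grip":0,"tx":0.01,"ty":0.05,"tz":0.01,"rx":0,"ry":0,"rz":0},{"grip":0.4,"tx":0.02,"ty":0.055,"tz":0.02,"rx":0,"ry":0,"rz":0},{"grip":0.8,"tx":0.02,"ty":0.055,"tz":0.02,"rx":0,"ry":0,"rz":0},{"grip":1,"tx":0.01,"ty":0.055,"tz":0,"rx":0,"ry":0,"rz":0}]'
python3 -m jog '[{"grip":1,"tx":0.02,"ty":0.05,"tz":0,"rx":0,"ry":0,"rz":0},{"grip":1,"tx":0.02,"ty":0.04,"tz":0,"rx":0,"ry":0,"rz":0},{"grip":1,"tx":0,"ty":0,"tz":0,"rx":0,"ry":0,"rz":0},{"grip":1,"tx":0,"ty":0,"tz":0,"rx":0,"ry":0,"rz":0},{"grip":1,"tx":0,"ty":0,"tz":0,"rx":0,"ry":0,"rz":0}]'
python3 - <<'E'
from h import *
st()
im,d,W,K,T=snap("top"); np.save("top6.npy",W); cv2.imwrite("pics/t6.png",im[140:320,330:530].repeat(3,0).repeat(3,1))
im2,d2,S,K,T=snap("scene"); np.save("scene6.npy",S); cv2.imwrite("pics/s6.png",im2[130:330,30:230].repeat(3,0).repeat(3,1))
P=W[150:320,335:470].reshape(-1,3);Q=P[(P[:,2]>.2715)&(P[:,2]<.279)&(P[:,1]>-.33)];print(len(Q),cv2.minAreaRect((Q[:,:2]*1000).astype(np.float32)))
# hook: protruding points in front of face
hsv=cv2.cvtColor(im,cv2.COLOR_BGR2HSV); m=(hsv[...,1]>100)&(hsv[...,2]>80)&(hsv[...,0]>10)&(hsv[...,0]<30)&(W[...,2]>.2)
m[:150]=0;m[320:]=0;m[:,:340]=0;m[:,470:]=0
H=W[m];print("hook top",len(H));print(cv2.minAreaRect((H[:,:2]*1000).astype(np.float32)),H.min(0),H.max(0))
hsv=cv2.cvtColor(im2,cv2.COLOR_BGR2HSV); m=(hsv[...,1]>100)&(hsv[...,2]>80)&(hsv[...,0]>10)&(hsv[...,0]<30)&(S[...,2]>.2)
m[:130]=0;m[330:]=0;m[:,230:]=0
H=S[m];print("hook scene",len(H));print(cv2.minAreaRect((H[:,:2]*1000).astype(np.float32)),H.min(0),H.max(0))
E
```

```text
time: 16.12
tcp_pos: [0.4958, -0.0531, 0.2735]
tool_rot: [[0.15, 0.989, 0.005], [0.989, -0.15, -0.001], [0.0, 0.005, -1.0]]
force: [1.1, -0.7, 0.3]
grip_width: 0.634
gripper_force: 0.0
time: 16.75
tcp_pos: [0.5331, 0.0335, 0.2719]
tool_rot: [[0.153, 0.988, -0.0], [0.988, -0.153, -0.001], [-0.001, 0.0, -1.0]]
force: [-1.3, -0.2, -0.2]
grip_width: 1.003
gripper_force: 0.0
t 16.75 tcp [0.5331 0.0335 0.2719] yang -8.79 z [-0.e+00 -8.e-04 -1.e+00] F [-1.3 -0.2 -0.2] w 1.003 gf 0.0 q [-15.  25.  13. 104.  -7.  52.  -9.]
773 ((516.241455078125, -290.3918151855469), (270.076171875, 77.9998550415039), 0.5515963435173035)
hook top 140
((513.83740234375, -282.41259765625), (25.31281280517578, 61.17047882080078), 3.8152270317077637) [ 0.50020769 -0.31341009  0.24925965] [ 0.52823512 -0.25135476  0.28554738]
hook scene 82
((517.3968505859375, -283.7452697753906), (24.789772033691406, 58.420467376708984), 2.0561656951904297) [ 0.5042407  -0.31324435  0.25080723] [ 0.53038072 -0.25447338  0.28457891]
```

View pics/t6.png

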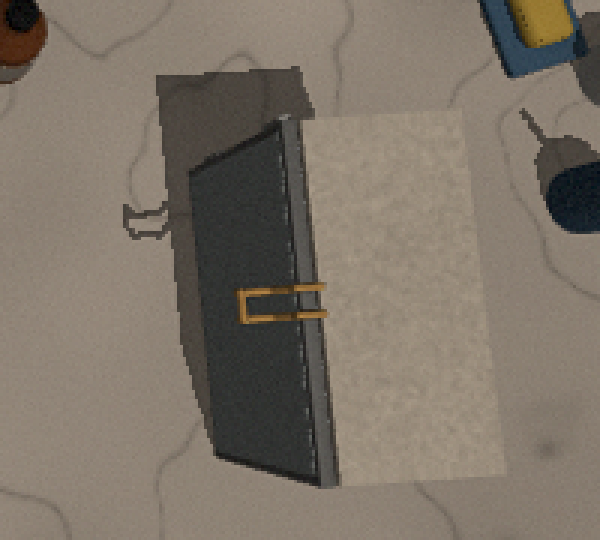

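View pics/s6.png

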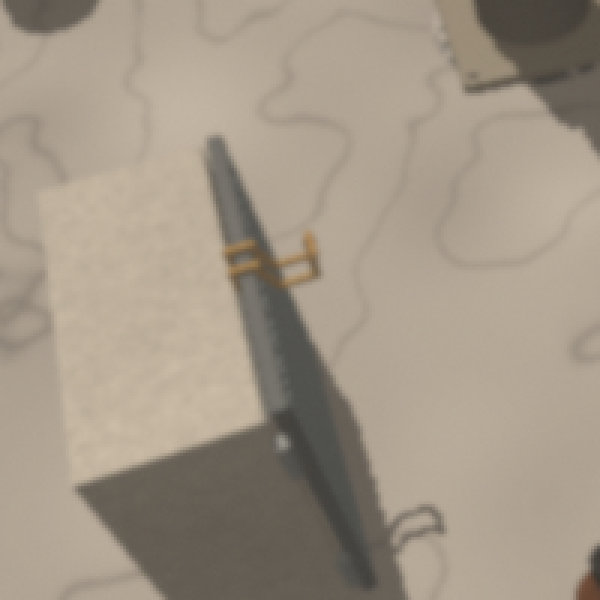

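The door is flush against the cabinet. The hook sticks out towards +y, its lip at (242,305) in the top crop and (312,258) in the scene crop. Now I'll fit the mirror plane and hook profile.

```bash
python3 - <<'E'
from h import *
for n in("top6","scene6"):
    W=np.load(n+".npy").reshape(-1,3)
    R=W[(W[:,0]>.4)&(W[:,0]<.63)&(W[:,1]>-.32)&(W[:,1]<-.24)&(W[:,2]>.06)&(W[:,2]<.25)]
    A=np.c_[R[:,0]-.515,np.ones(len(R))]
    w=np.ones(len(R),bool)
    for _ in range(6):
        k=np.linalg.lstsq(A[w],R[w,1],rcond=None)[0]; r=R[:,1]-A@k; w=abs(r)<.006
    print(n,len(R),w.sum(),"face y at x=.515:",k[1],"slope deg",np.degrees(np.arctan(k[0])))
    H=W[(W[:,0]>.49)&(W[:,0]<.545)&(W[:,1]>k[1]+.008)&(W[:,1]<k[1]+.07)&(W[:,2]>.235)&(W[:,2]<.3)]
    for a in np.arange(.008,.06,.004):
        h=H[(H[:,1]-k[1]-k[0]*(H[:,0]-.515)>=a)&(H[:,1]-k[1]-k[0]*(H[:,0]-.515)<a+.004)]
        if len(h): print(round(a*1000),len(h),h[:,2].min().round(4),h[:,2].max().round(4),(h[:,0].min().round(4),h[:,0].max().round(4)))
    # cabinet top / door edges x
    D=W[(W[:,2]>.272)&(W[:,2]<.279)&(W[:,1]>-.33)&(W[:,1]<-.27)]; print("door x",D[:,0].min(),D[:,0].max())
E
```

```text
top6 2124 2123 face y at x=.515: -0.2958610205533441 slope deg 3.8252658089373863
8 14 0.2515 0.2663 (np.float64(0.5025), np.float64(0.5273))
12 8 0.2531 0.2629 (np.float64(0.5028), np.float64(0.5252))
16 10 0.2493 0.2558 (np.float64(0.5028), np.float64(0.5255))
20 10 0.2509 0.256 (np.float64(0.5007), np.float64(0.5231))
24 8 0.2515 0.2563 (np.float64(0.5007), np.float64(0.5254))
28 12 0.2527 0.2565 (np.float64(0.5007), np.float64(0.5254))
36 11 0.252 0.2758 (np.float64(0.5002), np.float64(0.5244))
40 26 0.2561 0.278 (np.float64(0.5003), np.float64(0.5245))
44 2 0.276 0.2764 (np.float64(0.5002), np.float64(0.5199))
door x 0.3814178640165679 0.6493476103753767
scene6 660 654 face y at x=.515: -0.2957313954910346 slope deg 3.75028596604319
8 17 0.2493 0.2653 (np.float64(0.5064), np.float64(0.5306))
12 10 0.2501 0.2546 (np.float64(0.5019), np.float64(0.5295))
16 11 0.2471 0.2547 (np.float64(0.5055), np.float64(0.5275))
20 11 0.2512 0.255 (np.float64(0.5027), np.float64(0.5297))
24 11 0.2502 0.2564 (np.float64(0.503), np.float64(0.5291))
28 11 0.2492 0.2557 (np.float64(0.5029), np.float64(0.5288))
32 16 0.2506 0.2684 (np.float64(0.504), np.float64(0.5288))
36 24 0.2532 0.2756 (np.float64(0.5058), np.float64(0.5298))
40 18 0.2607 0.2758 (np.float64(0.5), np.float64(0.5286))
door x 0.3830673767926006 0.6535197187445747
```

```bash
python3 -m jog '[{"grip":1,"tx":0,"ty":0.002,"tz":-0.05,"rx":0,"ry":0,"rz":0.003},{"grip":1,"tx":0,"ty":0,"tz":-0.06,"rx":0,"ry":0,"rz":0},{"grip":1,"tx":0,"ty":0,"tz":-0.05,"rx":0,"ry":0,"rz":0},{"grip":1,"tx":0,"ty":0,"tz":-0.035,"rx":0,"ry":0,"rz":0},{"grip":1,"tx":0,"ty":0,"tz":-0.015,"rx":0,"ry":0,"rz":0}]' 40
python3 -c "from h import *;st()"
python3 -m jog '[{"grip":0.8,"tx":0,"ty":0,"tz":0,"rx":0,"ry":0,"rz":0},{"grip":0.7,"tx":0,"ty":0,"tz":0,"rx":0,"ry":0,"rz":0},{"grip":0.6,"tx":0,"ty":0,"tz":0,"rx":0,"ry":0,"rz":0},{"grip":0.5,"tx":0,"ty":0,"tz":0,"rx":0,"ry":0,"rz":0},{"grip":0.5,"tx":0,"ty":0,"tz":0,"rx":0,"ry":0,"rz":0}]' 40
python3 -m jog '[{"grip":0.5,"tx":0,"ty":0,"tz":0,"rx":0,"ry":0,"rz":0},{"grip":0.5,"tx":0,"ty":0,"tz":0,"rx":0,"ry":0,"rz":0},{"grip":0.5,"tx":0,"ty":0,"tz":0,"rx":0,"ry":0,"rz":0},{"grip":0.5,"tx":0,"ty":0,"tz":0,"rx":0,"ry":0,"rz":0},{"grip":0.5,"tx":0,"ty":0,"tz":0,"rx":0,"ry":0,"rz":0}]' 110
python3 -c "from h import *;st()"
```

```text
time: 17.48
tcp_pos: [0.5325, 0.0362, 0.0601]
tool_rot: [[0.147, 0.989, -0.003], [0.989, -0.147, -0.0], [-0.001, -0.003, -1.0]]
force: [0.7, 0.7, 0.4]
grip_width: 0.994
gripper_force: 0.0
t 17.48 tcp [0.5325 0.0362 0.0601] yang -8.47 z [-2.8e-03 -5.0e-04 -1.0e+00] F [0.7 0.7 0.4] w 0.994 gf 0.0 q [-12.  43.   7. 114. -12.  24.  -4.]
time: 18.1
tcp_pos: [0.5345, 0.0369, 0.0635]
tool_rot: [[0.146, 0.989, 0.003], [0.989, -0.146, 0.0], [0.001, 0.003, -1.0]]
force: [0.0, -1.1, 6.8]
grip_width: 0.672
gripper_force: 43.8
time: 18.73
tcp_pos: [0.5345, 0.0369, 0.0639]
tool_rot: [[0.146, 0.989, 0.003], [0.989, -0.146, 0.0], [0.001, 0.003, -1.0]]
force: [-1.3, -0.4, 10.6]
grip_width: 0.654
gripper_force: 114.7
t 18.73 tcp [0.5345 0.0369 0.0639] yang -8.41 z [ 2.8e-03  4.0e-04 -1.0e+00] F [-1.3 -0.4 10.6] w 0.654 gf 114.7 q [-12.  42.   7. 113. -12.  25.  -4.]
```

```bash
python3 -m jog '[{"grip":0.5,"tx":0,"ty":0,"tz":0.006,"rx":0,"ry":0,"rz":0},{"grip":0.5,"tx":0,"ty":0,"tz":0.01,"rx":0,"ry":0,"rz":0},{"grip":0.5,"tx":0,"ty":0,"tz":0.012,"rx":0,"ry":0,"rz":0},{"grip":0.5,"tx":0,"ty":0,"tz":0.012,"rx":0,"ry":0,"rz":0},{"grip":0.5,"tx":0,"ty":0,"tz":0.0,"rx":0,"ry":0,"rz":0}]'
python3 - <<'E'
from h import *
st()
im,d,W,K,T=snap("wrist"); cv2.imwrite("pics/w7.png",im)
s=manip.state()
im,d,W,K,T=snap("scene"); 
# caddy rim points: plane fit
P=W[150:330,200:350].reshape(-1,3); hsv=cv2.cvtColor(im,cv2.COLOR_BGR2HSV)[150:330,200:350].reshape(-1,3)
m=(hsv[:,0]>75)&(hsv[:,0]<100)&(hsv[:,1]>70)&(P[:,2]>.03); P=P[m]; print(len(P),P[:,2].min(),np.percentile(P[:,2],[5,50,95]))
w=P[:,2]>.045+.03
k=None
A=np.c_[P[:,:2]-[.5415,.0875],np.ones(len(P))]
for _ in range(8):
    k=np.linalg.lstsq(A[w],P[w,2],rcond=None)[0]; w=(abs(P[:,2]-A@k)<.004)
print(w.sum(),k, "slope along ex",k[:2]@[-.151,-.988],"along ey",k[:2]@[.988,-.151])
E
```

```text
time: 19.35
tcp_pos: [0.5344, 0.0371, 0.103]
tool_rot: [[0.146, 0.989, 0.003], [0.989, -0.146, 0.0], [0.001, 0.002, -1.0]]
force: [-0.2, -0.1, -4.1]
grip_width: 0.655
gripper_force: 117.1
t 19.35 tcp [0.5344 0.0371 0.103 ] yang -8.39 z [ 2.5e-03  2.0e-04 -1.0e+00] F [-0.2 -0.1 -4.1] w 0.655 gf 117.1 q [-13.  39.   8. 112. -11.  29.  -5.]Traceback (most recent call last):
  File "<stdin>", line 8, in <module>
    return umr_minimum(a, axis, None, out, keepdims, initial, where)
ValueError: zero-size array to reduction operation minimum which has no identity
```

View pics/w7.png

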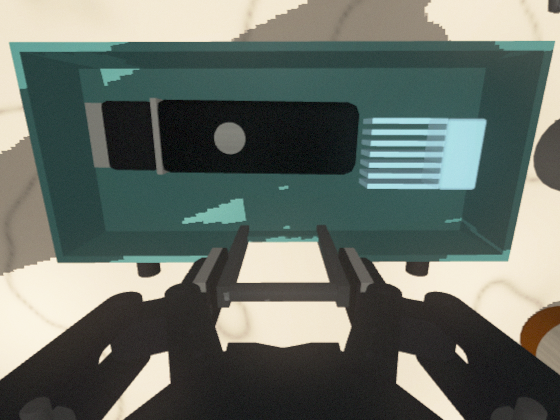

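Caddy lifted with both legs between the pads at (205,275) and (355,275). The trimmer and comb are both lying in the tray. Next I'll check tilt from wrist depth.

```bash
python3 - <<'E'
from h import *
im,d,W,K,T=snap("wrist")
for name,(v0,v1,u0,u1) in {"front rim":(42,52,60,500),"left rim":(80,200,20,50),"right rim":(80,200,520,540),"floor":(180,215,260,350),"floorfar":(72,95,150,400)}.items():
    P=W[v0:v1,u0:u1].reshape(-1,3);P=P[np.isfinite(P[:,2])]
    print(name,np.percentile(P[:,2],[10,50,90]).round(4),np.median(P[:,:2],0).round(3))
R=W[47,60:500]; print("front dir deg",np.degrees(np.arctan2(R[-1,1]-R[0,1],R[-1,0]-R[0,0])), R[0],R[-1])
B=W[286:298,240:330].reshape(-1,3);print("bar",np.median(B,0))
E
```

```text
front rim [0.0802 0.0812 0.0821] [0.546 0.139]
left rim [-0.0014  0.0759  0.0819] [0.42  0.117]
right rim [-0.0009  0.0776  0.0818] [0.665 0.077]
floor [0.0401 0.0409 0.0417] [0.55  0.057]
floorfar [0.0394 0.0403 0.0412] [0.542 0.129]
front dir deg -8.282426751283262 [0.4473431  0.1529153  0.08224307] [0.64615431 0.12397416 0.08129102]
bar [nan nan nan]
```

```bash
python3 -m jog '[{"grip":0.5,"tx":0,"ty":0,"tz":0.02,"rx":0,"ry":0,"rz":0},{"grip":0.5,"tx":0,"ty":0,"tz":0.04,"rx":0,"ry":0,"rz":0},{"grip":0.5,"tx":0,"ty":0,"tz":0.045,"rx":0,"ry":0,"rz":0},{"grip":0.5,"tx":0,"ty":0,"tz":0.045,"rx":0,"ry":0,"rz":0},{"grip":0.5,"tx":0,"ty":0,"tz":0.025,"rx":0,"ry":0,"rz":0}]'
python3 -m jog '[{"grip":0.5,"tx":-0.001,"ty":-0.01,"tz":0,"rx":0,"ry":0,"rz":0.01},{"grip":0.5,"tx":-0.002,"ty":-0.02,"tz":0,"rx":0,"ry":0,"rz":0.015},{"grip":0.5,"tx":-0.003,"ty":-0.03,"tz":0,"rx":0,"ry":0,"rz":0.02},{"grip":0.5,"tx":-0.003,"ty":-0.03,"tz":0,"rx":0,"ry":0,"rz":0.02},{"grip":0.5,"tx":-0.003,"ty":-0.03,"tz":0,"rx":0,"ry":0,"rz":0.02}]'
python3 -m jog '[{"grip":0.5,"tx":-0.003,"ty":-0.03,"tz":0,"rx":0,"ry":0,"rz":0.02},{"grip":0.5,"tx":-0.003,"ty":-0.03,"tz":0,"rx":0,"ry":0,"rz":0.02},{"grip":0.5,"tx":-0.002,"ty":-0.025,"tz":0,"rx":0,"ry":0,"rz":0.0164},{"grip":0.5,"tx":0,"ty":-0.012,"tz":0,"rx":0,"ry":0,"rz":0},{"grip":0.5,"tx":0,"ty":0,"tz":0,"rx":0,"ry":0,"rz":0}]'
python3 - <<'E'
from h import *
st(); im,d,W,K,T=snap("wrist")
P=W[42:52,60:500].reshape(-1,3);print("front rim",np.nanmedian(P,0))
R=W[47,60:500];print("dir",np.degrees(np.arctan2(R[-1,1]-R[0,1],R[-1,0]-R[0,0])))
print("floor",np.nanmedian(W[180:215,260:350],(0,1)),np.nanmedian(W[72:95,150:400],(0,1)))
s=st()
E
```

```text
time: 20.12
tcp_pos: [0.5339, 0.0369, 0.2786]
tool_rot: [[0.146, 0.989, 0.002], [0.989, -0.146, 0.0], [0.0, 0.002, -1.0]]
force: [0.1, 0.1, -5.2]
grip_width: 0.652
gripper_force: 118.2
time: 20.75
tcp_pos: [0.5198, -0.0847, 0.2745]
tool_rot: [[0.018, 1.0, -0.004], [1.0, -0.018, -0.0], [-0.0, -0.004, -1.0]]
force: [0.4, 0.2, -4.8]
grip_width: 0.652
gripper_force: 118.2
time: 21.38
tcp_pos: [0.5128, -0.1806, 0.2756]
tool_rot: [[-0.063, 0.998, -0.002], [0.998, 0.063, 0.0], [0.001, -0.002, -1.0]]
force: [0.4, 1.3, -4.6]
grip_width: 0.658
gripper_force: 118.2
t 21.38 tcp [ 0.5128 -0.1806  0.2756] yang 3.64 z [-1.9e-03  5.0e-04 -1.0e+00] F [ 0.4  1.3 -4.6] w 0.658 gf 118.2 q [  9.  25.  11. 102.  -6.  53.  26.]
front rim [ 0.50403712 -0.07828127  0.25489982]
dir 3.625721901539057
floor [ 0.52496768 -0.15792091  0.21456839] [ 0.50112737 -0.08895004  0.21407089]
t 21.43 tcp [ 0.5132 -0.1793  0.2759] yang 3.74 z [-0.0015  0.0012 -1.    ] F [ 0.2  0.4 -4.4] w 0.651 gf 118.2 q [  9.  25.  11. 102.  -6.  54.  26.]
```

```bash
python3 -m jog '[{"grip":0.5,"tx":0.001,"ty":-0.015,"tz":0,"rx":0,"ry":0,"rz":0},{"grip":0.5,"tx":0,"ty":-0.025,"tz":0,"rx":0,"ry":0,"rz":0},{"grip":0.5,"tx":0,"ty":-0.025,"tz":0,"rx":0,"ry":0,"rz":0},{"grip":0.5,"tx":0,"ty":-0.017,"tz":0,"rx":0,"ry":0,"rz":0},{"grip":0.5,"tx":0,"ty":-0.005,"tz":0,"rx":0,"ry":0,"rz":0}]'
python3 -m jog '[{"grip":0.5,"tx":0,"ty":0,"tz":0,"rx":0,"ry":0,"rz":0},{"grip":0.5,"tx":0,"ty":0,"tz":0,"rx":0,"ry":0,"rz":0},{"grip":0.5,"tx":0,"ty":0,"tz":0,"rx":0,"ry":0,"rz":0},{"grip":0.5,"tx":0,"ty":0,"tz":0,"rx":0,"ry":0,"rz":0},{"grip":0.5,"tx":0,"ty":0,"tz":0,"rx":0,"ry":0,"rz":0}]'
python3 - <<'E'
from h import *
st(); im,d,W,K,T=snap("wrist")
P=W[42:52,60:500].reshape(-1,3);f=np.nanmedian(P,0);print("front rim",f)
R=W[47,60:500];a=np.arctan2(R[-1,1]-R[0,1],R[-1,0]-R[0,0]);print("dir",np.degrees(a))
ex=np.array([np.sin(a),-np.cos(a)]); L,Rr=W[47,60:500][:,:2][[0,-1]]
print("floor",np.nanmedian(W[180:215,260:350],(0,1)),np.nanmedian(W[72:95,150:400],(0,1)))
n=np.array([-np.sin(np.radians(3.78)),np.cos(np.radians(3.78))])
print("front rim dist from face",(f[:2]-[.515,-.2958])@n," -> bar dist", (f[:2]-[.515,-.2958])@n-.105)
im,d,W,K,T=snap("scene"); cv2.imwrite("pics/s8.png",im[120:330,20:240].repeat(2,0).repeat(2,1))
E
```

```text
time: 22.05
tcp_pos: [0.5144, -0.2681, 0.2767]
tool_rot: [[-0.064, 0.998, -0.0], [0.998, 0.064, -0.0], [-0.0, -0.0, -1.0]]
force: [0.5, 0.1, -4.5]
grip_width: 0.651
gripper_force: 118.2
time: 22.68
tcp_pos: [0.5146, -0.2668, 0.2769]
tool_rot: [[-0.066, 0.998, 0.0], [0.998, 0.066, 0.0], [0.0, 0.0, -1.0]]
force: [-1.0, 0.0, -5.1]
grip_width: 0.653
gripper_force: 118.2
t 22.68 tcp [ 0.5146 -0.2668  0.2769] yang 3.77 z [ 1.e-04  1.e-04 -1.e+00] F [-1.   0.  -5.1] w 0.653 gf 118.2 q [17. 28. 12. 96. -7. 56. 35.]
front rim [ 0.50583014 -0.16446472  0.25606159]
dir 3.807117166937068
floor [ 0.52687452 -0.24399679  0.21581558] [ 0.50293149 -0.17514648  0.21519944]
front rim dist from face 0.13165409426200658  -> bar dist 0.026654094262006586
```

View pics/s8.png

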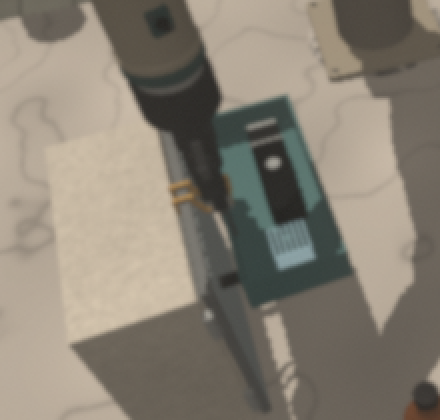

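The loaded caddy is poised at the door, gripper over the hook wires at (185,190), with the trimmer at (270,180) and comb at (290,245) inside. Lowering.

```bash
python3 -m jog '[{"grip":0.5,"tx":0,"ty":0,"tz":-0.008,"rx":0,"ry":0,"rz":0},{"grip":0.5,"tx":0,"ty":0,"tz":-0.008,"rx":0,"ry":0,"rz":0},{"grip":0.5,"tx":0,"ty":0,"tz":-0.007,"rx":0,"ry":0,"rz":0},{"grip":0.5,"tx":0,"ty":0,"tz":-0.005,"rx":0,"ry":0,"rz":0},{"grip":0.5,"tx":0,"ty":0,"tz":-0.003,"rx":0,"ry":0,"rz":0}]'
python3 -c "from h import *;st()"
python3 -m jog '[{"grip":0.5,"tx":0,"ty":0,"tz":-0.002,"rx":0,"ry":0,"rz":0},{"grip":0.5,"tx":0,"ty":0,"tz":-0.001,"rx":0,"ry":0,"rz":0},{"grip":0.5,"tx":0,"ty":0,"tz":-0.001,"rx":0,"ry":0,"rz":0},{"grip":0.5,"tx":0,"ty":0,"tz":0,"rx":0,"ry":0,"rz":0},{"grip":0.5,"tx":0,"ty":0,"tz":0,"rx":0,"ry":0,"rz":0}]'
python3 -c "from h import *;st()"
```

```text
time: 23.4
tcp_pos: [0.5145, -0.2669, 0.2454]
tool_rot: [[-0.066, 0.998, -0.0], [0.998, 0.066, 0.0], [0.0, -0.0, -1.0]]
force: [0.4, -0.5, -4.9]
grip_width: 0.658
gripper_force: 118.2
t 23.4 tcp [ 0.5145 -0.2669  0.2454] yang 3.76 z [-4.e-04  2.e-04 -1.e+00] F [ 0.4 -0.5 -4.9] w 0.658 gf 118.2 q [17. 30. 11. 99. -7. 52. 35.]
time: 24.02
tcp_pos: [0.5146, -0.267, 0.2419]
tool_rot: [[-0.066, 0.998, 0.0], [0.998, 0.066, -0.0], [-0.0, 0.0, -1.0]]
force: [0.2, 0.1, -4.6]
grip_width: 0.657
gripper_force: 118.2
t 24.02 tcp [ 0.5146 -0.267   0.2419] yang 3.76 z [ 2.e-04 -0.e+00 -1.e+00] F [ 0.2  0.1 -4.6] w 0.657 gf 118.2 q [17. 31. 11. 99. -7. 51. 35.]
```

```bash
python3 -m jog '[{"grip":0.5,"tx":0,"ty":0,"tz":-0.001,"rx":0,"ry":0,"rz":0},{"grip":0.5,"tx":0,"ty":0,"tz":-0.001,"rx":0,"ry":0,"rz":0},{"grip":0.5,"tx":0,"ty":0,"tz":-0.001,"rx":0,"ry":0,"rz":0},{"grip":0.5,"tx":0,"ty":0,"tz":0,"rx":0,"ry":0,"rz":0},{"grip":0.5,"tx":0,"ty":0,"tz":0,"rx":0,"ry":0,"rz":0}]'
python3 - <<'E'
from h import *
st(); im,d,W,K,T=snap("wrist")
P=W[42:52,60:500].reshape(-1,3);f=np.nanmedian(P,0);print("front rim",f)
print("floor",np.nanmedian(W[180:215,260:350],(0,1)),np.nanmedian(W[72:95,150:400],(0,1)))
E
```

```text
time: 24.65
tcp_pos: [0.5147, -0.2671, 0.2395]
tool_rot: [[-0.066, 0.998, 0.001], [0.998, 0.066, -0.0], [-0.0, 0.001, -1.0]]
force: [-2.6, 1.9, 4.2]
grip_width: 0.658
gripper_force: 119.1
t 24.65 tcp [ 0.5147 -0.2671  0.2395] yang 3.76 z [ 7.e-04 -2.e-04 -1.e+00] F [-2.6  1.9  4.2] w 0.658 gf 119.1 q [17. 31. 11. 99. -7. 51. 35.]
front rim [ 0.50592248 -0.16469612  0.21861025]
floor [ 0.52698203 -0.24425919  0.17843279] [ 0.50297038 -0.17540138  0.1777685 ]
```

```bash
python3 -m jog '[{"grip":0.5,"tx":0,"ty":0,"tz":0,"rx":0,"ry":0,"rz":0},{"grip":0.5,"tx":0,"ty":0,"tz":0,"rx":0,"ry":0,"rz":0},{"grip":0.66,"tx":0,"ty":0,"tz":0,"rx":0,"ry":0,"rz":0},{"grip":0.69,"tx":0,"ty":0,"tz":0,"rx":0,"ry":0,"rz":0},{"grip":0.72,"tx":0,"ty":0,"tz":0,"rx":0,"ry":0,"rz":0}]' 20
python3 -m jog '[{"grip":0.8,"tx":0,"ty":0,"tz":0,"rx":0,"ry":0,"rz":0},{"grip":0.85,"tx":0,"ty":0,"tz":0,"rx":0,"ry":0,"rz":0},{"grip":0.85,"tx":0,"ty":0,"tz":0,"rx":0,"ry":0,"rz":0},{"grip":0.85,"tx":0,"ty":0,"tz":0,"rx":0,"ry":0,"rz":0},{"grip":0.85,"tx":0,"ty":0,"tz":0,"rx":0,"ry":0,"rz":0}]'
python3 - <<'E'
from h import *
st(); im,d,W,K,T=snap("wrist"); 
P=W[42:52,60:500].reshape(-1,3);f=np.nanmedian(P,0);print("front rim",f)
print("floor",np.nanmedian(W[180:215,260:350],(0,1)),np.nanmedian(W[72:95,150:400],(0,1)))
E
```

```text
time: 25.32
tcp_pos: [0.5146, -0.2669, 0.2385]
tool_rot: [[-0.066, 0.998, -0.0], [0.998, 0.066, 0.0], [0.0, -0.0, -1.0]]
force: [0.1, -0.5, -0.5]
grip_width: 0.717
gripper_force: 0.0
time: 25.95
tcp_pos: [0.5145, -0.267, 0.2388]
tool_rot: [[-0.066, 0.998, 0.0], [0.998, 0.066, 0.0], [0.0, 0.0, -1.0]]
force: [-0.6, -0.3, -1.0]
grip_width: 0.852
gripper_force: 0.0
t 25.95 tcp [ 0.5145 -0.267   0.2388] yang 3.76 z [ 0.  0. -1.] F [-0.6 -0.3 -1. ] w 0.852 gf 0.0 q [17. 31. 11. 99. -7. 51. 35.]
front rim [ 5.03328448e-01 -1.23899635e-01 -8.40253277e-06]
floor [ 0.5269787  -0.24449541  0.17652074] [ 0.50276468 -0.17460303  0.17019411]
```

```bash
python3 -m jog '[{"grip":0.9,"tx":0,"ty":0,"tz":0.005,"rx":0,"ry":0,"rz":0},{"grip":0.9,"tx":0,"ty":0,"tz":0.015,"rx":0,"ry":0,"rz":0},{"grip":0.9,"tx":0,"ty":0,"tz":0.025,"rx":0,"ry":0,"rz":0},{"grip":0.9,"tx":0,"ty":0,"tz":0.035,"rx":0,"ry":0,"rz":0},{"grip":0.9,"tx":0,"ty":0,"tz":0.05,"rx":0,"ry":0,"rz":0}]'
python3 -m jog '[{"grip":0.9,"tx":-0.02,"ty":0.05,"tz":0.02,"rx":0,"ry":0,"rz":0},{"grip":0.9,"tx":-0.02,"ty":0.055,"tz":0,"rx":0,"ry":0,"rz":0},{"grip":0.9,"tx":-0.02,"ty":0.055,"tz":0,"rx":0,"ry":0,"rz":0},{"grip":0.9,"tx":-0.01,"ty":0.05,"tz":0,"rx":0,"ry":0,"rz":0},{"grip":0.9,"tx":0,"ty":0.03,"tz":0,"rx":0,"ry":0,"rz":0}]'
python3 -m jog '[{"grip":0.9,"tx":0,"ty":0.05,"tz":0,"rx":0,"ry":0,"rz":0},{"grip":0.9,"tx":0,"ty":0.05,"tz":0,"rx":0,"ry":0,"rz":0},{"grip":0.9,"tx":0,"ty":0.03,"tz":0,"rx":0,"ry":0,"rz":0},{"grip":0.9,"tx":0,"ty":0,"tz":0,"rx":0,"ry":0,"rz":0},{"grip":0.9,"tx":0,"ty":0,"tz":0,"rx":0,"ry":0,"rz":0}]'
python3 - <<'E'
from h import *
st(); im,d,W,K,T=snap("top"); im2,d2,S,K2,T2=snap("scene")
n=np.array([-np.sin(np.radians(3.78)),np.cos(np.radians(3.78))]); t=np.array([n[1],-n[0]])
for nm,A in(("top",W),("scene",S)):
    A=A.reshape(-1,3); u=(A[:,:2]-[.5155,-.2958])@n; v=(A[:,:2]-[.5155,-.2958])@t
    B=(abs(v)<.16)&(u>.015)&(u<.17)&(A[:,2]>.12)&(A[:,2]<.3)
    bar=A[B&(u<.045)&(abs(v)<.028)&(A[:,2]>.25)]; 
    print(nm,B.sum(),"v range",v[B].min(),v[B].max(),"u max",u[B].max())
    leg=B&(abs(v)>.0185)&(abs(v)<.04)&(A[:,2]>.24); print(" arch above .24 beside wires: n",leg.sum(),"u",np.percentile(u[leg],[5,50,95]) if leg.any() else "","v",v[leg].min() if leg.any() else "",v[leg].max() if leg.any() else "","zmax",A[leg,2].max() if leg.any() else "")
    fr=B&(u>.128)&(u<.145); print(" front rim z",np.percentile(A[fr,2],[50,95]))
    bk=B&(u>.022)&(u<.032)&(abs(v)>.05); print(" back rim z",np.percentile(A[bk,2],[50,95]) if bk.any() else "")
    R=A[(A[:,0]>.36)&(A[:,0]<.67)&(abs(u)<.03)&(A[:,2]>.271)&(A[:,2]<.279)]; print(" door", cv2.minAreaRect((R[:,:2]*1000).astype(np.float32)))
# still check
im3,_,_,_,_=snap("top"); print("diff",cv2.absdiff(im,im3)[140:320,330:470].max())
cv2.imwrite("pics/s9.png",im2[100:340,20:260].repeat(2,0).repeat(2,1))
E
```

```text
time: 26.62
tcp_pos: [0.514, -0.2667, 0.3703]
tool_rot: [[-0.065, 0.998, -0.001], [0.998, 0.065, 0.001], [0.001, -0.001, -1.0]]
force: [1.1, 0.1, -0.6]
grip_width: 0.903
gripper_force: 0.0
time: 27.25
tcp_pos: [0.4437, -0.0245, 0.3903]
tool_rot: [[-0.068, 0.998, 0.002], [0.998, 0.068, 0.001], [0.001, 0.002, -1.0]]
force: [0.4, -1.2, 1.2]
grip_width: 0.901
gripper_force: 0.0
time: 27.88
tcp_pos: [0.4447, 0.102, 0.3895]
tool_rot: [[-0.064, 0.998, 0.001], [0.998, 0.064, -0.001], [-0.001, 0.001, -1.0]]
force: [0.2, -1.4, 0.6]
grip_width: 0.898
gripper_force: 0.0
t 27.88 tcp [0.4447 0.102  0.3895] yang 3.7 z [ 9.e-04 -5.e-04 -1.e+00] F [ 0.2 -1.4  0.6] w 0.898 gf 0.0 q [-18.  11.   2. 103.  -0.  66. -12.]
top 5473 v range -0.12391131194151168 0.12627304688537416 u max 0.1348061880343548
 arch above .24 beside wires: n 50 u [0.02671927 0.0329072  0.0354357 ] v -0.026549036354682316 0.02966761922157148 zmax 0.26432647104096396
 front rim z [0.20945328 0.21454889]
 back rim z [0.19611772 0.22299578]
 door ((515.6360473632812, -307.2605285644531), (268.71807861328125, 36.84663391113281), 3.768908739089966)
scene 4925 v range -0.12424016011229747 0.13082260510324767 u max 0.1340025526548692
 arch above .24 beside wires: n 70 u [0.02540473 0.03020065 0.03474186] v -0.026414887385128438 0.034755987524734404 zmax 0.2641488583123971
 front rim z [0.21071661 0.21422003]
 back rim z [0.20566632 0.22363476]
 door ((519.0757446289062, -308.0528259277344), (272.4466857910156, 34.58598709106445), 3.7462527751922607)
diff 28
```

```bash
ls pics
```

```text
s6.png
s8.png
s9.png
scene0.png
t4.png
t6.png
top0.png
w1.png
w2.png
w3.png
w5.png
w7.png
```

```bash
python3 -m jog '[{"grip":0.9,"tx":0,"ty":0,"tz":0,"rx":0,"ry":0,"rz":0},{"grip":0.9,"tx":0,"ty":0,"tz":0,"rx":0,"ry":0,"rz":0},{"grip":0.9,"tx":0,"ty":0,"tz":0,"rx":0,"ry":0,"rz":0},{"grip":0.9,"tx":0,"ty":0,"tz":0,"rx":0,"ry":0,"rz":0},{"grip":0.9,"tx":0,"ty":0,"tz":0,"rx":0,"ry":0,"rz":0}]' >/dev/null
python3 - <<'E'
from h import *
n=np.array([-np.sin(np.radians(3.78)),np.cos(np.radians(3.78))]); t=np.array([n[1],-n[0]])
im,d,W,K,T=snap("top")
A=W[140:330,330:470]; u=(A[...,:2]-[.5155,-.2958])@n; v=(A[...,:2]-[.5155,-.2958])@t
fr=(u>.128)&(u<.145)&(A[...,2]>.12); print("front rim",np.percentile(A[fr,2],[50,95]),u[fr].max())
h=cv2.cvtColor(im[140:330,330:470],cv2.COLOR_BGR2HSV); inside=(u>.04)&(u<.12)&(abs(v)<.115)&(A[...,2]>.19)&(A[...,2]<.23)
print("items raised above floor:", cv2.minAreaRect(np.c_[v[inside],u[inside]].astype(np.float32)*1000) , inside.sum(), np.median(A[inside,2]))
dk=inside&(h[...,2]<50); print("dark",dk.sum(),np.median(v[dk]),np.median(u[dk]))
cm=inside&(v>.03); print("comb zone",cm.sum(),np.median(v[cm]),np.median(u[cm]),np.median(A[cm,2]))
print(manip.close_job())
E
```

```text
front rim [0.20917182 0.21442119] 0.1344122886698467
items raised above floor: ((4.039276123046875, 87.81500244140625), (45.230079650878906, 216.24395751953125), 85.39441680908203) 1376 0.20576022336719035
dark 869 -0.023010766600500797 0.09315807561914807
comb zone 418 0.07920624751622309 0.08155280480357338 0.1981370774969241
the job is handed in; nothing more can be done
None
```

The job is handed in at about 28 s of the 72 s allowed: the trimmer and comb are in the caddy, which hangs still on the hook, tilted about 0.08 rad. The door is shut and the gripper is clear. I have no verdict back, and I didn't re-measure the cup, hand mirror or soap bottle, though no move went near them.

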